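# Load the carrier with the heaviest parts tin at the bottom

## Task

Heft the three look-alike steel parts tins to find the one that is clearly the heaviest. Load that one first: stand it on the carrier's front apron and push it into the roofed lower bay until it is fully home against the back stop. Then stand the two lighter tins upright side by side on the carrier's upper deck without dropping them or knocking any over, and leave the screwdriver, valve, brass elbow and gear lying on the bench where they are.

Things in the scene. Friction and masses are not known exactly. Their poses are not given: they have to be found in the camera images.
- tin_a: One of three closed square steel tins that look alike: 54 x 54 mm, 56 mm tall, flat fixed lid. Origin at the centre of the underside, z up, x and y square to the sides. Stands on the table. Exactly one of the three weighs 0.57 to 0.77 kg, the other two 0.19 to 0.29 kg each; which one changes every time and cannot be seen. The contents may shift 3 mm inside.
- tin_b: One of three closed square steel tins that look alike: 54 x 54 mm, 56 mm tall, flat fixed lid. Origin at the centre of the underside, z up, x and y square to the sides. Stands on the table. Exactly one of the three weighs 0.57 to 0.77 kg, the other two 0.19 to 0.29 kg each; which one changes every time and cannot be seen. The contents may shift 3 mm inside.
- tin_c: One of three closed square steel tins that look alike: 54 x 54 mm, 56 mm tall, flat fixed lid. Origin at the centre of the underside, z up, x and y square to the sides. Stands on the table. Exactly one of the three weighs 0.57 to 0.77 kg, the other two 0.19 to 0.29 kg each; which one changes every time and cannot be seen. The contents may shift 3 mm inside.
- carrier: Dark grey sheet-metal two-deck carrier, fixed to the table, 200 mm wide (its y), 80 mm tall. Origin on the table under the centre of the upper deck; x points to its back, -x to its front (towards the robot within 0.25 rad). Floor plate 4 mm thick from x = -135 (open front edge) to +42 mm. Small side handles reach y = +-126 mm at 45 mm height.
- apron (a point): Centre of the apron, the unroofed front part of the floor (x from -135 to -42 mm in the carrier's frame), 4 mm above the table, at x = -88 mm; axes as the carrier's. A tin stood here, square to the carrier, can be pushed straight along +x into the bay; that takes up to 10 N, so push low. Two flared guides 44 mm high stand at the bay mouth from x = -42 mm (66 mm apart) to -61 mm (85 mm apart).
- bay_home (a point): On the lower bay's floor, 4 mm above the table, x = -27 mm in the carrier's frame: where the centre of a tin's underside lies when home. Bay: mid-carrier, 66 mm between walls, ceiling 68 mm above the table, open only to the front at x = -42 mm, back stop at x = 0. A tin at home sticks out 12 mm in front of the roof, so shut fingertips can push it home without going under the roof.
- deck (a point): Centre of the upper deck's top face (the bay's roof), 74 mm above the table, axes as the carrier's. Deck: x from -42 to +42 mm, y from -100 to +100 mm, 6 mm high lips at the back and both sides, front open.
- screwdriver: bystander: a screwdriver lying down, about 170 mm long, black handle; origin mid-length on the underside
- valve: bystander: a small black solenoid valve with a brass stub, about 56 x 30 x 44 mm tall; origin at the centre of the underside of its block
- elbow: bystander: a small brass pipe elbow, two 30 mm legs, 23 mm tall; origin at the corner of the elbow on its underside
- gear: bystander: a white plastic gear wheel, 53 mm across, 26 mm tall with its hub; origin at the centre of the underside

How it is judged:
On the way:
1. the heaviest tin is home in the lower bay and let go, while the two lighter tins still stand on the table (((x of tin_a in the frame of bay_home between -0.006 and 0.006 m and y of tin_a in the frame of bay_home between -0.009 and 0.009 m and z of tin_a in the frame of bay_home between -0.004 and 0.006 m and angle between tin_a's own z axis and vertical below 0.08 rad and contact force between tin_a and carrier above 4 N and linear speed of tin_a below 0.02 m/s and contact force between the fingers and tin_a below 0.3 N and height (world z) of each of tin_b, tin_c below 0.03 m) or (x of tin_b in the frame of bay_home between -0.006 and 0.006 m and y of tin_b in the frame of bay_home between -0.009 and 0.009 m and z of tin_b in the frame of bay_home between -0.004 and 0.006 m and angle between tin_b's own z axis and vertical below 0.08 rad and contact force between tin_b and carrier above 4 N and linear speed of tin_b below 0.02 m/s and contact force between the fingers and tin_b below 0.3 N and height (world z) of each of tin_a, tin_c below 0.03 m) or (x of tin_c in the frame of bay_home between -0.006 and 0.006 m and y of tin_c in the frame of bay_home between -0.009 and 0.009 m and z of tin_c in the frame of bay_home between -0.004 and 0.006 m and angle between tin_c's own z axis and vertical below 0.08 rad and contact force between tin_c and carrier above 4 N and linear speed of tin_c below 0.02 m/s and contact force between the fingers and tin_c below 0.3 N and height (world z) of each of tin_a, tin_b below 0.03 m))), for 0.2 s.
At the end, for the whole second after the job is handed in: The heaviest tin stands in the lower bay, its centre within 6 mm of bay_home in depth and 9 mm sideways; both lighter tins stand upright on the upper deck, centres within 30 mm (x) and 75 mm (y) of the deck's centre; all are at rest and let go ((((x of tin_a in the frame of bay_home between -0.006 and 0.006 m and y of tin_a in the frame of bay_home between -0.009 and 0.009 m and z of tin_a in the frame of bay_home between -0.004 and 0.006 m and angle between tin_a's own z axis and vertical below 0.08 rad and contact force between tin_a and carrier above 4 N and linear speed of tin_a below 0.02 m/s and contact force between the fingers and tin_a below 0.3 N) and (x of tin_b in the frame of deck between -0.03 and 0.03 m and y of tin_b in the frame of deck between -0.075 and 0.075 m and z of tin_b in the frame of deck between -0.004 and 0.006 m and angle between tin_b's own z axis and vertical below 0.08 rad and contact force between tin_b and carrier below 4 N and linear speed of tin_b below 0.02 m/s and contact force between the fingers and tin_b below 0.3 N) and (x of tin_c in the frame of deck between -0.03 and 0.03 m and y of tin_c in the frame of deck between -0.075 and 0.075 m and z of tin_c in the frame of deck between -0.004 and 0.006 m and angle between tin_c's own z axis and vertical below 0.08 rad and contact force between tin_c and carrier below 4 N and linear speed of tin_c below 0.02 m/s and contact force between the fingers and tin_c below 0.3 N)) or ((x of tin_b in the frame of bay_home between -0.006 and 0.006 m and y of tin_b in the frame of bay_home between -0.009 and 0.009 m and z of tin_b in the frame of bay_home between -0.004 and 0.006 m and angle between tin_b's own z axis and vertical below 0.08 rad and contact force between tin_b and carrier above 4 N and linear speed of tin_b below 0.02 m/s and contact force between the fingers and tin_b below 0.3 N) and (x of tin_a in the frame of deck between -0.03 and 0.03 m and y of tin_a in the frame of deck between -0.075 and 0.075 m and z of tin_a in the frame of deck between -0.004 and 0.006 m and angle between tin_a's own z axis and vertical below 0.08 rad and contact force between tin_a and carrier below 4 N and linear speed of tin_a below 0.02 m/s and contact force between the fingers and tin_a below 0.3 N) and (x of tin_c in the frame of deck between -0.03 and 0.03 m and y of tin_c in the frame of deck between -0.075 and 0.075 m and z of tin_c in the frame of deck between -0.004 and 0.006 m and angle between tin_c's own z axis and vertical below 0.08 rad and contact force between tin_c and carrier below 4 N and linear speed of tin_c below 0.02 m/s and contact force between the fingers and tin_c below 0.3 N)) or ((x of tin_c in the frame of bay_home between -0.006 and 0.006 m and y of tin_c in the frame of bay_home between -0.009 and 0.009 m and z of tin_c in the frame of bay_home between -0.004 and 0.006 m and angle between tin_c's own z axis and vertical below 0.08 rad and contact force between tin_c and carrier above 4 N and linear speed of tin_c below 0.02 m/s and contact force between the fingers and tin_c below 0.3 N) and (x of tin_a in the frame of deck between -0.03 and 0.03 m and y of tin_a in the frame of deck between -0.075 and 0.075 m and z of tin_a in the frame of deck between -0.004 and 0.006 m and angle between tin_a's own z axis and vertical below 0.08 rad and contact force between tin_a and carrier below 4 N and linear speed of tin_a below 0.02 m/s and contact force between the fingers and tin_a below 0.3 N) and (x of tin_b in the frame of deck between -0.03 and 0.03 m and y of tin_b in the frame of deck between -0.075 and 0.075 m and z of tin_b in the frame of deck between -0.004 and 0.006 m and angle between tin_b's own z axis and vertical below 0.08 rad and contact force between tin_b and carrier below 4 N and linear speed of tin_b below 0.02 m/s and contact force between the fingers and tin_b below 0.3 N)))); the robot touches nothing.
It fails at once if a tin is tipped over (angle between any of tin_a, tin_b, tin_c's own z axis and vertical above 0.7 rad).
It fails at once if a tin is dropped (falls freely, faster than 0.5 m/s with no finger on it) ((linear speed of tin_a above 0.5 m/s and contact force between the fingers and tin_a below 0.1 N) or (linear speed of tin_b above 0.5 m/s and contact force between the fingers and tin_b below 0.1 N) or (linear speed of tin_c above 0.5 m/s and contact force between the fingers and tin_c below 0.1 N)).
It fails at once if the screwdriver, valve, elbow or gear is moved more than 30 mm (distance of any of screwdriver, valve, elbow, gear from where it was at the start of the episode above 0.03 m).
It also fails if it takes over 72 s, if anything falls off the work surface, if the arm or the gripper's body presses on something with over 40 N, if the wrist force passes 120 N, or if a joint passes its speed limit or range.

## Robot

A 7-joint arm with a two-finger parallel gripper is mounted at the origin on the work surface. World frame = base frame: x ahead of the robot, y to its left, z up, the work surface at z = 0. Lengths are in m, angles in rad, forces in N, time in s.
With the tool pointing down it reaches from about 0.425 to 0.875 m from the base axis. Payload 4.7 kg.
Tool frame: the origin (TCP) lies on the centre line of the jaws, within the pads' length; the fingertips stand 22 mm ahead of it and the grasp point (between the pads) lies 3 mm ahead of it; y points along the fingers, z is the direction in which the jaws open and shut, and the axes are right-handed (so a half turn about y gives the same grasp; the last joint's range is limited). The gripper opens to 85 mm and grips with 20 to 120 N. Pads are 22 mm wide; open, the fingers measure 114 mm over their backs; the gripper's body (76 mm by 85 mm) begins 54 mm behind the grasp point. The pads swing forward as they close: fully open they stand 13 mm farther back than shut.
Start: joints at [-1.221, 0.321, -0.07, 1.45, 0.023, 1.371, -0.057], TCP at [0.214, 0.614, 0.253] pointing down, gripper open.
Joint ranges: [-2.86, 2.86], [-0.3, 2.09], [-1.38, 1.24], [0.06, 2.45], [-1.56, 4.7], [0.09, 2.05], [-2.69, 2.69]. Speed limits (rad/s): [2.57, 2.57, 3.14, 3.14, 3.14, 3.14, 3.14].

## Interface

Orientations are given as a unit quaternion [w, x, y, z].
In Python, from rig import robot gives the robot as it stands.
- The arm moves only by the tool move_arm, never from a script. Its argument "increments" is a list of rows, each a list of 4 numbers: the shift along the tool's x, y, z in cm, then the turn about the tool's y in degrees. In form: [[dx, dy, dz, spin], ...]. A call has 1 to 8 rows; each row shifts and turns the pose as measured when the row begins, along the tool's axes as they then stand; what a row does not reach is not made up. A row lasts 1/10 s, in which the tool goes at most 50 mm and 8.59 degrees, less where a joint would pass 70% of its speed; a pose out of reach is approached as far as the arm can. A call with a gripper value outside its range is refused whole. "grip" is the closure, from -1 (fully open) to 1 (shut), set as the call begins (left out, the last holds). The fingers move at their own pace and stop on an object; "grip_force" is the grip in N (left out, the last holds). Time passes only in rows, so rows that do not move let the fingers close. It gives the time, the measured TCP pose, the force and the opening at its end, in the units of the state.
- robot.get_obs(): the state, without advancing time (a new reading comes with each control period).
- robot.grab_frame(name): name is "scene" or "top" or "wrist"; returns (picture, depth): 384x512x3 uint8, red, green, blue; 384x512 float32, m along the optical axis (not along the pixel's ray), 0 where there is no reading.
- robot.camera_info(name): a dict with "K" (3x3 intrinsics, pixels), "view" (4x4, takes a point from world to camera coordinates). Camera axes: x right, y up, looking along -z (the intrinsics and any distortion apply to the point x, -y, -z); pixel columns grow to the right and rows downward; lengths in m; the calibration is good to about 2 mm. A picture is of the moment at which its call begins: read the wrist's pose just before it. camera_info takes no time and is no camera call; for the wrist camera it gives the pose at the moment of the call.
- robot.finish_job(): hands the job in, once; it reports no verdict.
Trained networks look in the newest picture that a camera, given by its name, has taken for a name from the list of things; names that differ only in an ending like _2 or _b are one class to them, and where a whole thing is asked for, a point or a joint stands for the part that bears it (a point fixed in the world has none). Each returns a list of dicts, best first, with "score" (0 to 1); they miss things now and then, are a little off and sometimes report something else, mostly with a low value. They report only what shows in the picture. A call takes as long as a camera call.
- robot.search_frame(camera, target): "xy" ([column, row] in pixels, amid what is visible of it).
The state is a dict: "time": time; "qpos": joint angles; "qvel": joint speeds; "tau": joint torques, N m; "tcp_pos": TCP position; "tool_rot": TCP orientation; "ft_force": force on the tool from outside, world axes, zero at the start; "wrist_torque": the same for the moment, N m; "gripper_width": finger opening in m.
Only numpy, scipy, OpenCV 4.12 (cv2) and the standard library are available. Lean on these libraries where they do the work, as an engineer would, in place of code of your own. Each camera call takes 0.05 s, during which the arm holds its last target.

## Working session

There is one attempt and no reset: what is moved stays moved. The work goes in short steps, Python scripts to look and compute and a tool call to move; the robot and the scene stay as the last step left them, time stands still between calls to the robot, and variables do not carry over. Pictures are saved under pics/ and viewed, and the job is handed in when it is done.

Besides the shell and the picture viewer there is one more tool, called after "Emit:" as a command line: name --pt "numbers of a row" for each row, then --argument value for the rest. move_arm: Moves the arm, as the interface text tells. Its arguments: {"type":"object","properties":{"increments":{"type":"array"},"grip":{"type":"number"},"grip_force":{"type":"number"}},"required":["increments"]}

```bash
ls; mkdir -p pics; python3 - <<'E'
from rig import robot
import cv2,numpy as np
o=robot.get_obs()
for k,v in o.items(): print(k,np.round(v,3))
for n in ["scene","top"]:
    im,d=robot.grab_frame(n); cv2.imwrite(f"pics/{n}0.png",im[:,:,::-1]); np.save(f"{n}_d.npy",d); np.save(f"{n}_im.npy",im)
    c=robot.camera_info(n); print(n,c)
    for t in ["tin_a","carrier","screwdriver","valve","elbow","gear"]:
        try: print(t,[(np.round(r["xy"]),round(r["score"],2)) for r in robot.search_frame(n,t)][:5])
        except Exception as e: print(e)
print(robot.get_obs()["time"])
E
```

```text
pics
time 0.0
qpos [-1.221  0.322 -0.07   1.452  0.023  1.371 -0.057]
qvel [-0.     0.002 -0.     0.001 -0.001  0.     0.001]
tau [-0.0000e+00 -4.9358e+01 -3.8200e-01 -3.1434e+01  1.3000e-02  1.1000e-02
  0.0000e+00]
tcp_pos [0.214 0.613 0.252]
tool_rot [-0.696  0.698 -0.118  0.118]
ft_force [ 0.182  0.403 -0.478]
wrist_torque [ 0.058 -0.023  0.026]
gripper_width 0.085
scene {'K': array([[383.04594121,   0.        , 253.90576887],
       [  0.        , 383.04594121, 191.44827827],
       [  0.        ,   0.        ,   1.        ]]), 'view': array([[-0.88187857,  0.47092258, -0.02284964,  0.59460085],
       [-0.27146803, -0.46754938,  0.84125067,  0.0456235 ],
       [ 0.3854806 ,  0.74808389,  0.5401622 , -1.11038519],
       [ 0.        ,  0.        ,  0.        ,  1.        ]])}
tin_a [(array([256., 160.]), 0.74), (array([294., 192.]), 0.71), (array([250., 206.]), 0.59)]
carrier [(array([335., 279.]), 0.75)]
screwdriver [(array([271., 182.]), 0.75), (array([293., 192.]), 0.56)]
valve []
elbow []
gear [(array([204., 234.]), 0.58)]
top {'K': array([[346.72824821,   0.        , 251.74424882],
       [  0.        , 346.72824821, 183.71936643],
       [  0.        ,   0.        ,   1.        ]]), 'view': array([[ 0.00119567, -0.99991658,  0.01286061, -0.11230711],
       [ 0.98704138,  0.00324372,  0.16043313, -0.62251155],
       [-0.16046146,  0.01250213,  0.98696293, -0.62326831],
       [ 0.        ,  0.        ,  0.        ,  1.        ]])}
tin_a [(array([259., 189.]), 0.91), (array([379., 254.]), 0.77), (array([267., 255.]), 0.66)]
carrier [(array([117., 213.]), 0.57)]
screwdriver [(array([314., 256.]), 0.9)]
valve [(array([327., 154.]), 0.7)]
elbow [(array([204., 221.]), 0.76)]
gear [(array([251., 130.]), 0.85)]
0.7
```

View pics/scene0.png

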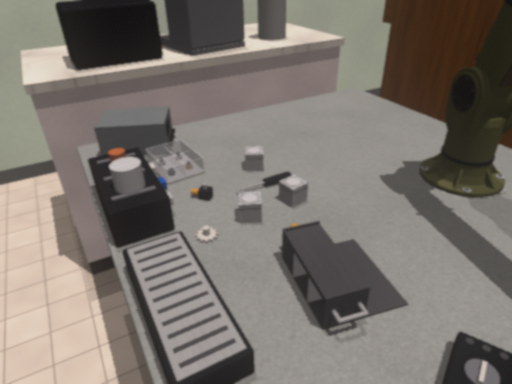

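View pics/top0.png

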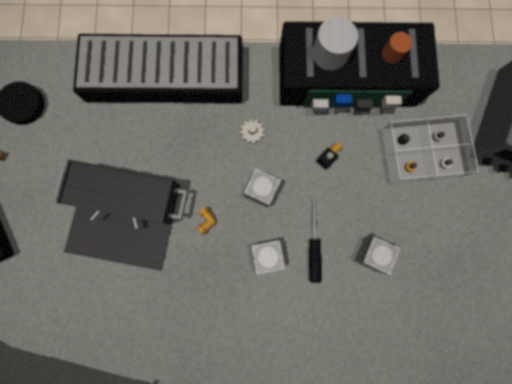

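The top view shows the tins at about (262,187), (268,257) and (380,254), with the carrier on the left and its front (the apron) facing down towards the robot. The scene view agrees. Next I'll measure with depth.

```bash
cat > h.py <<'E'
import numpy as np,cv2
def cloud(info,d):
    K=info["K"];V=info["view"];h,w=d.shape
    u,v=np.meshgrid(np.arange(w),np.arange(h))
    x=(u-K[0,2])/K[0,0]*d;y=-(v-K[1,2])/K[1,1]*d
    P=np.stack([x,y,-d,np.ones_like(d)],-1)
    return (P@np.linalg.inv(V).T)[...,:3]
def proj(info,p):
    c=info["view"]@np.append(p,1);K=info["K"]
    return np.array([K[0,0]*c[0]/-c[2]+K[0,2],K[1,1]*-c[1]/-c[2]+K[1,2]])
E
python3 - <<'E'
from rig import robot
from h import *
c=robot.camera_info("top");d=np.load("top_d.npy")
P=cloud(c,d);print("cam pos",np.linalg.inv(c["view"])[:3,3], (d==0).mean())
z=P[...,2]
print("table z",np.median(z[240:300,300:400]))
for n,(u,v) in dict(t1=(262,187),t2=(268,257),t3=(380,254)).items():
    m=np.zeros(z.shape,bool);m[v-25:v+25,u-25:u+25]=1
    mm=m&(z>0.048)&(z<0.07)
    p=P[mm];r=cv2.minAreaRect((p[:,:2]*1000).astype(np.float32))
    print(n,len(p),np.round(p.mean(0),4),np.round(np.median(z[mm]),4),r)
m=np.zeros(z.shape,bool);m[150:275,50:200]=1
mm=m&(z>0.068)&(z<0.079)
p=P[mm];print("deck",len(p),np.median(p[:,2]),cv2.minAreaRect((p[:,:2]*1000).astype(np.float32)))
mm=m&(z>0.079)&(z<0.095);p=P[mm];print("lips",len(p),cv2.minAreaRect((p[:,:2]*1000).astype(np.float32)) if len(p)>4 else '')
for u,v in [(71,163),(59,202),(174,179),(160,267),(66,252),(120,230),(80,215)]: print((u,v),np.round(P[v,u],3))
for n,(u,v) in dict(scr=(314,256),valve=(327,154),elbow=(204,221),gear=(251,130)).items(): print(n,P[v,u].round(3))
im=cv2.resize(np.load("top_im.npy")[120:300,40:400,::-1],None,fx=2.2,fy=2.2,interpolation=cv2.INTER_CUBIC);cv2.imwrite("pics/crop.png",im)
E
```

```text
cam pos [ 0.5145684  -0.1024863   0.71645852] 0.003997802734375
table z 3.525943949450605e-05
t1 783 [ 0.6174 -0.13    0.0558] 0.0559 ((618.0611572265625, -130.31954956054688), (54.0046501159668, 54.19139099121094), 64.88460540771484)
t2 850 [ 0.4841 -0.1402  0.0557] 0.0558 ((484.24945068359375, -140.28726196289062), (53.97075653076172, 53.958168029785156), 10.443265914916992)
t3 882 [ 0.4875 -0.3532  0.0554] 0.0555 ((487.5019836425781, -354.25897216796875), (55.43334197998047, 54.1434326171875), 64.9152603149414)
deck 4675 0.0737832608521064 ((605.838134765625, 144.4375), (202.162353515625, 84.16375732421875), 79.49908447265625)
lips 286 ((605.818359375, 143.90585327148438), (200.54408264160156, 83.76483154296875), 79.4216079711914)
(71, 163) [0.657 0.23  0.074]
(59, 202) [0.584 0.245 0.075]
(174, 179) [ 0.641  0.052 -0.002]
(160, 267) [0.461 0.072 0.002]
(66, 252) [0.491 0.261 0.003]
(120, 230) [0.534 0.156 0.004]
(80, 215) [0.565 0.238 0.005]
scr [ 0.484 -0.233  0.025]
valve [ 0.685 -0.262  0.043]
elbow [ 0.552 -0.015  0.012]
gear [ 0.739 -0.11   0.026]
```

View pics/crop.png

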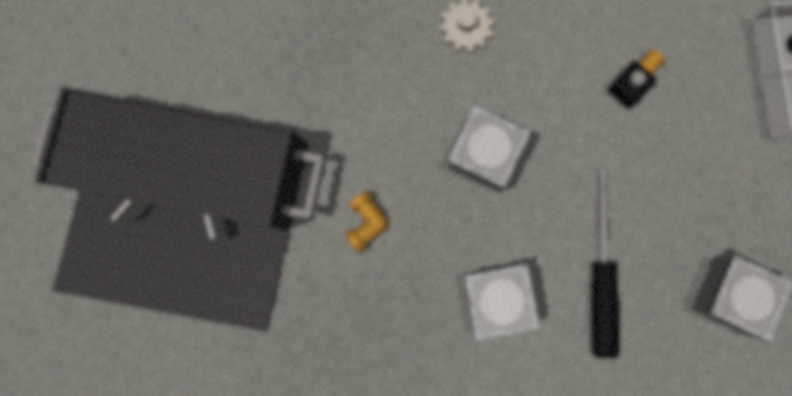

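```bash
cat >> h.py <<'E'
from scipy.spatial.transform import Rotation as R
CY=np.radians(-10.55);CO=np.array([.6058,.1442])
def car(x,y): return CO+np.array([[np.cos(CY),-np.sin(CY)],[np.sin(CY),np.cos(CY)]])@[x,y]
def pose(o):
    q=np.array(o["tool_rot"]);return np.array(o["tcp_pos"]),R.from_quat(np.r_[q[1:],q[0]]).as_matrix()
def to(o,p,yawz):
    """needed shift in tool axes cm (before spin) & spin deg so that jaw axis (tool z) is at yawz (mod 180) deg"""
    t,M=pose(o)
    d=(M.T@(np.array(p)-t))*100
    cur=np.degrees(np.arctan2(M[1,2],M[0,2]))
    e=(yawz-cur+90)%180-90
    # spin about tool y: y is down => world yaw negative
    s=e*np.sign(M[2,1])
    print("d_tool cm",np.round(d,2),"spin",round(s,1),"jaw yaw",round(cur,1),"tilt",round(float(np.degrees(np.arccos(abs(M[2,1])))),2),"q7",round(o["qpos"][6],2))
E
python3 - <<'E'
from rig import robot
from h import *
o=robot.get_obs();t,M=pose(o);print(M.round(3))
for n,p,a in [("t2",(.4842,-.1403),10.4),("t2b",(.4842,-.1403),100.4),("t1",(.618,-.1303),64.9),("t1b",(.618,-.1303),-25.1),("t3",(.4875,-.3535),64.9),("apron",car(-.088,0),79.45)]:
    print(n,p);to(o,[*p,.2],a)
E
```

```text
[[ 0.944  0.     0.329]
 [-0.329  0.     0.944]
 [ 0.    -1.     0.   ]]
t2 (0.4842, -0.1403)
d_tool cm [ 50.34   5.33 -62.3 ] spin 60.4 jaw yaw 70.8 tilt 0.01 q7 -0.06
t2b (0.4842, -0.1403)
d_tool cm [ 50.34   5.33 -62.3 ] spin -29.6 jaw yaw 70.8 tilt 0.01 q7 -0.06
t1 (0.618, -0.1303)
d_tool cm [ 62.64   5.33 -56.95] spin 5.9 jaw yaw 70.8 tilt 0.01 q7 -0.06
t1b (0.618, -0.1303)
d_tool cm [ 62.64   5.33 -56.95] spin -84.1 jaw yaw 70.8 tilt 0.01 q7 -0.06
t3 (0.4875, -0.3535)
d_tool cm [ 57.67   5.32 -82.32] spin 5.9 jaw yaw 70.8 tilt 0.01 q7 -0.06
apron [0.5192876  0.16031223]
d_tool cm [ 43.74   5.33 -32.76] spin -8.7 jaw yaw 70.8 tilt 0.01 q7 -0.06
```

Emit:
move_arm --pt "3.6 0 -3.3 0" --pt "3.6 0 -3.3 0" --pt "3.6 0 -3.3 0" --pt "3.6 0 -3.3 0" --pt "3.6 0 -3.3 0" --pt "3.6 0 -3.3 0" --pt "3.6 0 -3.3 0" --pt "3.6 0 -3.3 0" --grip -1 --grip_force 60

```text
time: 1.5
tcp_pos: [0.3996, 0.268, 0.2512]
tool_rot: [0.7, -0.696, 0.113, -0.112]
ft_force: [1.4, -0.3, -0.3]
gripper_width: 0.0855
```

Emit:
move_arm --pt "3.6 0 -3.3 0" --pt "3.6 0 -3.3 0" --pt "3.6 0 -3.3 0" --pt "3.6 0 -3.3 0" --pt "3.6 0 -3.3 0" --pt "3.6 0 -3.3 0" --pt "3.6 0 -3.3 0" --pt "3.6 0 -3.3 0"

```text
time: 2.3
tcp_pos: [0.5929, -0.082, 0.2527]
tool_rot: [0.703, -0.694, 0.11, -0.114]
ft_force: [0.5, 0.1, -0.3]
gripper_width: 0.0852
```

```bash
cat > w.py <<'E'
import sys
from rig import robot
from h import *
o=robot.get_obs();print("t",round(o["time"],2),np.round(o["tcp_pos"],4),"F",np.round(o["ft_force"],2),"w",round(float(o["gripper_width"]),4))
x,y,z,a=map(float,sys.argv[1:5])
to(o,[x,y,z],a)
E
python3 w.py .618 -.1303 .036 64.9
```

```text
t 2.3 [ 0.5929 -0.082   0.2527] F [ 0.55  0.1  -0.33] w 0.0852
d_tool cm [ 3.81 21.63 -4.09] spin 6.9 jaw yaw 71.8 tilt 0.8 q7 1.46
```

Emit:
move_arm --pt "1.9 2.5 -2.0 3.5" --pt "1.9 2.5 -2.0 3.5" --pt "0 2.5 0 0" --pt "0 0 0 0"

```text
time: 2.7
tcp_pos: [0.6186, -0.1444, 0.1765]
tool_rot: [0.691, -0.686, 0.156, -0.164]
ft_force: [-0.1, 0.6, -0.9]
gripper_width: 0.0853
```

```bash
python3 w.py .618 -.1303 .036 64.9
```

```text
t 2.7 [ 0.6186 -0.1444  0.1765] F [-0.07  0.57 -0.9 ] w 0.0853
d_tool cm [-0.81 14.06  1.1 ] spin -1.0 jaw yaw 63.9 tilt 0.77 q7 1.48
```

Emit:
move_arm --pt "-0.8 2.5 1.1 -1" --pt "0 2.5 0 0" --pt "0 2.5 0 0" --pt "0 1.5 0 0" --pt "0 0 0 0"

```text
time: 3.2
tcp_pos: [0.6213, -0.1281, 0.0904]
tool_rot: [0.694, -0.687, 0.145, -0.159]
ft_force: [-1.0, 0.5, -0.1]
gripper_width: 0.0854
```

```bash
python3 w.py .618 -.1303 .036 64.9
```

```text
t 3.2 [ 0.6213 -0.1281  0.0904] F [-1.02  0.49 -0.14] w 0.0854
d_tool cm [-0.3   5.43 -0.41] spin 0.2 jaw yaw 65.1 tilt 1.25 q7 1.52
```

Emit:
move_arm --pt "-0.3 1.8 -0.4 0" --pt "0 1.8 0 0" --pt "0 1.5 0 0" --pt "0 0.3 0 0" --pt "0 0 0 0"

```text
time: 3.7
tcp_pos: [0.623, -0.1293, 0.0397]
tool_rot: [0.695, -0.686, 0.141, -0.161]
ft_force: [-0.0, -0.4, 0.2]
gripper_width: 0.0856
```

```bash
python3 w.py .618 -.1303 .036 64.9
```

```text
t 3.7 [ 0.623  -0.1293  0.0397] F [-0.01 -0.4   0.23] w 0.0856
d_tool cm [-0.42  0.36 -0.31] spin 0.4 jaw yaw 65.3 tilt 1.77 q7 1.55
```

```bash
sed -i 's/^x,y,z,a/print("q",np.round(o["qpos"],2),"y",pose(o)[1][:,1].round(3))\nx,y,z,a/' w.py; python3 w.py .618 -.1303 .036 64.9
```

```text
t 3.7 [ 0.623  -0.1293  0.0397] F [-0.01 -0.4   0.23] w 0.0856
q [-0.27  0.5   0.56  1.74 -0.33  0.96  1.55] y [ 0.03   0.006 -1.   ]
d_tool cm [-0.42  0.36 -0.31] spin 0.4 jaw yaw 65.3 tilt 1.77 q7 1.55
```

Emit:
move_arm --pt "-0.4 0.3 -0.3 0" --pt "0 0 0 0" --pt "0 0 0 0"

```text
time: 4.0
tcp_pos: [0.6189, -0.1308, 0.0378]
tool_rot: [0.695, -0.686, 0.141, -0.162]
ft_force: [-0.6, 0.0, -0.4]
gripper_width: 0.0853
```

```bash
python3 w.py .618 -.1303 .036 64.9
```

```text
t 4.0 [ 0.6189 -0.1308  0.0378] F [-0.63  0.04 -0.45] w 0.0853
q [-0.27  0.5   0.56  1.75 -0.33  0.95  1.56] y [ 0.032  0.006 -0.999]
d_tool cm [-0.11  0.18  0.  ] spin 0.4 jaw yaw 65.3 tilt 1.89 q7 1.56
```

Emit:
move_arm --pt "0 0 0 0" --pt "0 0 0 0" --pt "0 0 0 0" --pt "0 0 0 0" --pt "0 0 0 0" --grip 1 --grip_force 60

```text
time: 4.5
tcp_pos: [0.6197, -0.1315, 0.0393]
tool_rot: [0.695, -0.686, 0.14, -0.163]
ft_force: [-0.4, -0.7, 0.6]
gripper_width: 0.0534
```

```bash
python3 w.py .618 -.1303 .036 64.9
```

```text
t 4.5 [ 0.6197 -0.1315  0.0393] F [-0.36 -0.68  0.55] w 0.0534
q [-0.27  0.5   0.56  1.75 -0.33  0.95  1.56] y [ 0.035  0.005 -0.999]
d_tool cm [-0.22  0.32  0.04] spin 0.4 jaw yaw 65.3 tilt 2.01 q7 1.56
```

Emit:
move_arm --pt "0 -1.5 0 0" --pt "0 -1.5 0 0" --pt "0 0 0 0" --pt "0 0 0 0" --pt "0 0 0 0"

```text
time: 5.0
tcp_pos: [0.615, -0.1301, 0.068]
tool_rot: [0.695, -0.686, 0.143, -0.16]
ft_force: [0.4, -1.0, -7.2]
gripper_width: 0.0527
```

```bash
python3 w.py .618 -.1303 .036 64.9
```

```text
t 5.0 [ 0.615  -0.1301  0.068 ] F [ 0.37 -0.98 -7.22] w 0.0527
q [-0.29  0.46  0.58  1.74 -0.3   1.    1.54] y [ 0.027  0.007 -1.   ]
d_tool cm [0.21 3.21 0.05] spin 0.4 jaw yaw 65.3 tilt 1.58 q7 1.54
```

Emit:
move_arm --pt "0 -2.5 0 0" --pt "0 -2.5 0 0" --pt "0 -2.5 0 0" --pt "0 -1.5 0 0"

```text
time: 5.4
tcp_pos: [0.6085, -0.1295, 0.1546]
tool_rot: [0.694, -0.687, 0.147, -0.156]
ft_force: [0.8, 0.3, -7.4]
gripper_width: 0.0532
```

```bash
python3 w.py .519 .160 .15 79.45
```

```text
t 5.4 [ 0.6085 -0.1295  0.1546] F [ 0.83  0.3  -7.42] w 0.0532
q [-0.33  0.36  0.61  1.68 -0.23  1.17  1.49] y [ 0.015  0.008 -1.   ]
d_tool cm [-20.24   0.55  22.55] spin -14.2 jaw yaw 65.3 tilt 0.94 q7 1.49
```

Emit:
move_arm --pt "-2.5 0 2.8 0" --pt "-2.5 0 2.8 0" --pt "-2.5 0 2.8 0" --pt "-2.5 0 2.8 -3" --pt "-2.5 0 2.8 -3" --pt "-2.3 0 2.8 -4" --pt "-1.8 0 2.4 -4" --pt "0 0 0 0"

```text
time: 6.2
tcp_pos: [0.5236, 0.1161, 0.1534]
tool_rot: [0.706, -0.702, 0.06, -0.07]
ft_force: [0.7, 0.8, -6.9]
gripper_width: 0.0533
```

```bash
python3 w.py .519 .160 .043 79.45
```

```text
t 6.2 [0.5236 0.1161 0.1534] F [ 0.68  0.8  -6.9 ] w 0.0533
q [-0.69  0.15  0.46  1.89 -0.07  1.11  1.18] y [ 0.015  0.005 -1.   ]
d_tool cm [-1.41 11.06  4.15] spin 0.0 jaw yaw 79.5 tilt 0.91 q7 1.18
```

Emit:
move_arm --pt "-0.8 0 2.1 0" --pt "-0.8 0 2.1 0" --pt "0 2 0 0" --pt "0 2 0 0" --pt "0 2 0 0" --pt "0 0 0 0"

```text
time: 6.8
tcp_pos: [0.514, 0.1626, 0.0898]
tool_rot: [0.706, -0.702, 0.061, -0.069]
ft_force: [-0.5, -0.3, -7.6]
gripper_width: 0.0533
```

```bash
python3 -c "from h import *;print(car(-.090,0))"; python3 w.py .5173 .1607 .043 79.45
```

```text
[0.5173214  0.16067842]
t 6.8 [0.514  0.1626 0.0898] F [-0.46 -0.29 -7.61] w 0.0533
q [-0.74  0.23  0.42  1.94 -0.11  0.98  1.13] y [ 0.012  0.005 -1.   ]
d_tool cm [ 0.31  4.69 -0.16] spin 0.0 jaw yaw 79.5 tilt 0.75 q7 1.13
```

Emit:
move_arm --pt "0.3 1.5 -0.2 0" --pt "0 1.5 0 0" --pt "0 0.6 0 0" --pt "0 0 0 0"

```text
time: 7.2
tcp_pos: [0.5191, 0.159, 0.0531]
tool_rot: [0.706, -0.702, 0.06, -0.071]
ft_force: [-0.3, -0.3, -6.4]
gripper_width: 0.0533
```

```bash
python3 w.py .5173 .1607 .043 79.45
```

```text
t 7.2 [0.5191 0.159  0.0531] F [-0.3  -0.25 -6.41] w 0.0533
q [-0.72  0.29  0.42  1.95 -0.15  0.91  1.16] y [ 0.015  0.005 -1.   ]
d_tool cm [-0.22  1.01  0.13] spin -0.1 jaw yaw 79.4 tilt 0.89 q7 1.16
```

Emit:
move_arm --pt "-0.2 0.5 0.15 0" --pt "0 0.3 0 0" --pt "0 0.3 0 0" --pt "0 0 0 0"

```text
time: 7.6
tcp_pos: [0.5196, 0.1613, 0.0437]
tool_rot: [0.707, -0.701, 0.059, -0.072]
ft_force: [-0.1, 0.4, -7.2]
gripper_width: 0.0534
```

```bash
python3 w.py .5173 .1607 .043 79.45
```

```text
t 7.6 [0.5196 0.1613 0.0437] F [-0.08  0.41 -7.16] w 0.0534
q [-0.71  0.3   0.41  1.96 -0.16  0.89  1.16] y [ 0.019  0.007 -1.   ]
d_tool cm [-0.22  0.07 -0.11] spin -0.1 jaw yaw 79.3 tilt 1.15 q7 1.16
```

Still carrying the full weight, so I'll ease it down until the floor takes it.

Emit:
move_arm --pt "0 0.25 0 0" --pt "0 0.25 0 0" --pt "0 0 0 0"

```text
time: 7.9
tcp_pos: [0.5204, 0.1616, 0.0443]
tool_rot: [0.708, -0.7, 0.06, -0.072]
ft_force: [-0.5, 0.3, -7.7]
gripper_width: 0.0529
```

```bash
python3 w.py .5173 .1607 .043 79.45
```

```text
t 7.9 [0.5204 0.1616 0.0443] F [-0.53  0.29 -7.74] w 0.0529
q [-0.71  0.3   0.41  1.96 -0.16  0.89  1.17] y [ 0.018  0.009 -1.   ]
d_tool cm [-0.29  0.12 -0.15] spin -0.1 jaw yaw 79.3 tilt 1.16 q7 1.17
```

Emit:
move_arm --pt "-0.2 0.4 -0.1 0" --pt "0 0.4 0 0" --pt "0 0 0 0"

```text
time: 8.2
tcp_pos: [0.5211, 0.1618, 0.0444]
tool_rot: [0.709, -0.698, 0.059, -0.073]
ft_force: [0.4, 0.3, -7.4]
gripper_width: 0.0533
```

```bash
python3 w.py .5173 .1607 .043 79.45
```

```text
t 8.2 [0.5211 0.1618 0.0444] F [ 0.42  0.31 -7.39] w 0.0533
q [-0.71  0.3   0.41  1.96 -0.16  0.89  1.17] y [ 0.021  0.014 -1.   ]
d_tool cm [-0.36  0.13 -0.18] spin -0.1 jaw yaw 79.3 tilt 1.44 q7 1.17
```

```bash
cat > snap.py <<'E'
import sys
from rig import robot
from h import *
n,f=sys.argv[1:3]
o=robot.get_obs();c=robot.camera_info(n)
im,d=robot.grab_frame(n);np.save("d.npy",d);np.save("im.npy",im)
if len(sys.argv)>3:
    a,b,e,g=map(int,sys.argv[3:7]);im=cv2.resize(im[b:g,a:e],None,fx=3,fy=3,interpolation=cv2.INTER_CUBIC)
cv2.imwrite(f,im[:,:,::-1])
E
python3 snap.py scene pics/s1.png 200 130 440 320;python3 snap.py top pics/t1.png; python3 snap.py wrist pics/w1.png
```

```text
(no output)
```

View pics/s1.png

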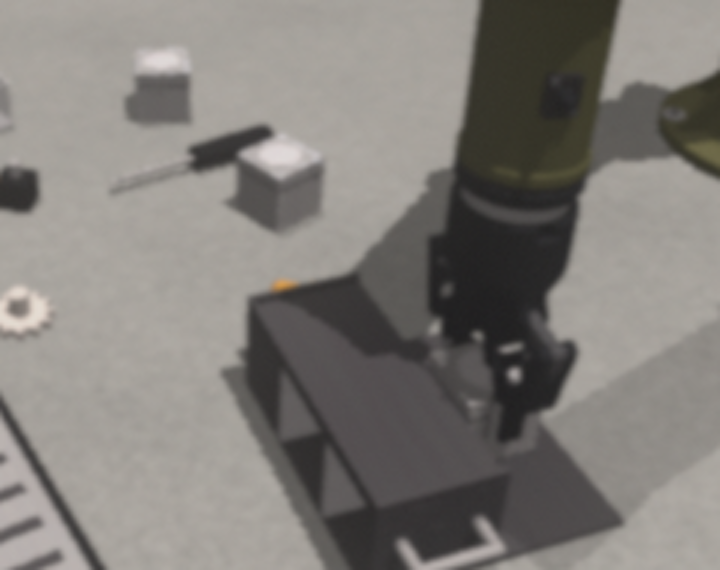

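View pics/w1.png

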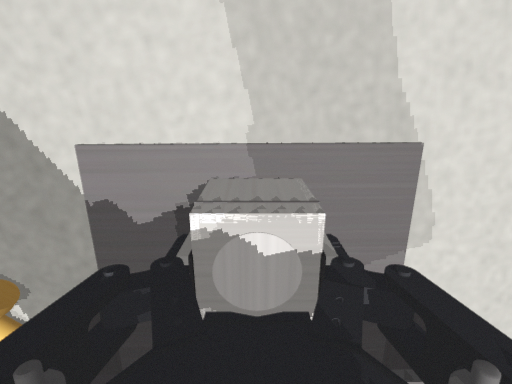

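```bash
python3 - <<'E'
from rig import robot
from h import *
c=robot.camera_info("wrist");d=np.load("d.npy");P=cloud(c,d)
for u,v in [(210,225),(310,225),(257,270),(210,300),(310,300),(257,300)]: print((u,v),P[v,u].round(4))
print("apron",[P[v,u].round(4) for u,v in [(120,160),(380,160),(150,230)]], "table",P[100,130].round(4))
z=P[...,2];m=(z>.05)&(z<.075);m[:200]=0;m[325:]=0;m[:,:190]=0;m[:,330:]=0
p=P[m];print(len(p),p.mean(0),cv2.minAreaRect((p[:,:2]*1000).astype(np.float32)))
A=np.c_[p[:,:2],np.ones(len(p))];s=np.linalg.lstsq(A,p[:,2],rcond=None)[0];print("slope",s)
E
```

```text
(210, 225) [0.4947 0.1482 0.061 ]
(310, 225) [0.5022 0.1877 0.0614]
(257, 270) [0.5183 0.1629 0.0614]
(210, 300) [0.53   0.1397 0.0601]
(310, 300) [0.5382 0.1831 0.0608]
(257, 300) [0.5336 0.1601 0.0607]
apron [array([0.4676, 0.0931, 0.0048]), array([0.4961, 0.2417, 0.0044]), array([0.5131, 0.0973, 0.0051])] table [0.4368 0.1078 0.0019]
14354 [0.51315832 0.16419126 0.06077938] ((518.0712280273438, 164.2999267578125), (62.5947265625, 52.14860153198242), 79.05422973632812)
slope [ 0.04363995 -0.00561997  0.03930793]
```

Emit:
move_arm --pt "0 0 0 0" --pt "0 0 0 0" --pt "0 0 0 0" --grip -0.6

```text
time: 8.65
tcp_pos: [0.5227, 0.1628, 0.0437]
tool_rot: [0.71, -0.698, 0.057, -0.074]
ft_force: [-0.4, 0.8, -0.3]
gripper_width: 0.0686
```

```bash
python3 w.py .5173 .1607 .043 79.45
```

```text
t 8.65 [0.5227 0.1628 0.0437] F [-0.36  0.81 -0.33] w 0.0686
q [-0.71  0.3   0.41  1.96 -0.16  0.88  1.17] y [ 0.024  0.014 -1.   ]
d_tool cm [-0.49  0.06 -0.3 ] spin -0.1 jaw yaw 79.4 tilt 1.61 q7 1.17
```

Emit:
move_arm --pt "0 -2 0 0" --pt "0 -2.5 0 0" --pt "0 -2.5 0 0" --pt "-2.5 0 0 0" --pt "-3 0 0 0" --pt "0 0 0 0"

```text
time: 9.25
tcp_pos: [0.4676, 0.1726, 0.1155]
tool_rot: [0.71, -0.698, 0.057, -0.075]
ft_force: [-1.0, 0.5, 0.4]
gripper_width: 0.0681
```

```bash
python3 -c "from h import *;print(car(-.148,0))"; python3 w.py .4603 .1713 .040 79.45;  python3 snap.py wrist pics/w2.png
```

```text
[0.46030187 0.17129784]
t 9.25 [0.4676 0.1726 0.1155] F [-1.    0.52  0.41] w 0.0681
q [-0.8   0.09  0.41  2.02 -0.05  1.    1.02] y [ 0.028  0.014 -1.   ]
d_tool cm [-0.87  7.53 -0.41] spin -0.2 jaw yaw 79.3 tilt 1.78 q7 1.02
```

View pics/w2.png

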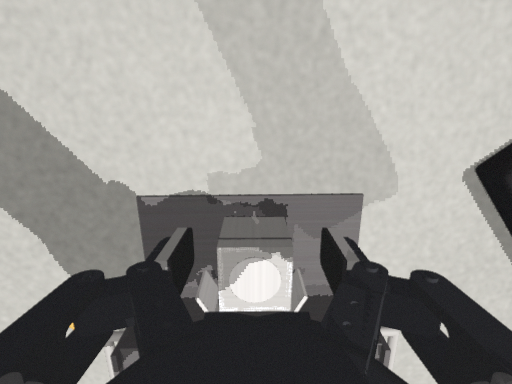

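The tin stands square on the apron at about (257,275), with the guide tips just ahead of it on both sides. Next I'll measure it.

```bash
cat > tin.py <<'E'
from rig import robot
from h import *
import sys
def inv(p): 
    r=np.array([[np.cos(CY),np.sin(CY)],[-np.sin(CY),np.cos(CY)]]);return r@(np.array(p)-CO)
c=robot.camera_info("wrist");d=np.load("d.npy");P=cloud(c,d);z=P[...,2]
a,b,e,g=map(int,sys.argv[1:5]);lo,hi=map(float,sys.argv[5:7])
m=np.zeros(z.shape,bool);m[b:g,a:e]=1;m&=(z>lo)&(z<hi)
p=P[m];r=cv2.minAreaRect((p[:,:2]*1000).astype(np.float32));print(len(p),np.median(p[:,2]),r,"carrier",inv(np.array(r[0])/1000))
E
python3 tin.py 205 230 305 312 .055 .07
```

```text
4988 0.06141846674915971 ((521.0874633789062, 162.583740234375), (54.094627380371094, 55.423248291015625), 79.13015747070312) carrier [-0.08664646  0.00256266]
```

Emit:
move_arm --pt "-0.9 0 -0.4 0" --pt "0 0 0 0" --pt "0 2.5 0 0" --pt "0 2.5 0 0" --pt "0 1.8 0 0" --pt "0 0 0 0" --grip 1

```text
time: 9.9
tcp_pos: [0.4666, 0.1698, 0.047]
tool_rot: [0.71, -0.697, 0.055, -0.08]
ft_force: [1.0, -0.6, 1.2]
gripper_width: 0.0001
```

```bash
python3 w.py .4603 .1713 .040 79.45
```

```text
t 9.9 [0.4666 0.1698 0.047 ] F [ 1.03 -0.58  1.18] w 0.0001
q [-0.78  0.19  0.41  2.09 -0.1   0.85  1.06] y [ 0.036  0.015 -0.999]
d_tool cm [-0.67  0.68  0.01] spin -0.4 jaw yaw 79.0 tilt 2.26 q7 1.06
```

Emit:
move_arm --pt "0.5 0.6 0.1 -0.4" --pt "0.8 0 0 0" --pt "0.8 0 0 0" --pt "0.8 0 0 0" --pt "0 0 0 0"

```text
time: 10.4
tcp_pos: [0.4981, 0.165, 0.0427]
tool_rot: [0.71, -0.698, 0.054, -0.077]
ft_force: [0.5, -0.4, -0.0]
gripper_width: 0.0001
```

```bash
python3 -c "from h import *;print(car(-.066,0.001))"; python3 w.py .5411 .1573 .041 79.45
```

```text
[0.54109879 0.15726727]
t 10.4 [0.4981 0.165  0.0427] F [ 0.5  -0.39 -0.02] w 0.0001
q [-0.74  0.25  0.41  2.02 -0.14  0.85  1.13] y [ 0.034  0.015 -0.999]
d_tool cm [4.36 0.31 0.03] spin -0.0 jaw yaw 79.4 tilt 2.15 q7 1.13
```

Emit:
move_arm --pt "0.8 0.1 0 0" --pt "0.8 0 0 0" --pt "0.8 0 0 0" --pt "0.8 0 0 0"

```text
time: 10.8
tcp_pos: [0.5282, 0.16, 0.0426]
tool_rot: [0.711, -0.697, 0.055, -0.074]
ft_force: [-3.3, 1.3, -1.8]
gripper_width: 0.0002
```

```bash
 python3 w.py .5411 .1573 .041 79.45; python3 snap.py wrist pics/w3.png
```

```text
t 10.8 [0.5282 0.16   0.0426] F [-3.27  1.32 -1.76] w 0.0002
q [-0.7   0.31  0.41  1.95 -0.17  0.88  1.19] y [ 0.028  0.016 -0.999]
d_tool cm [ 1.32  0.19 -0.03] spin 0.1 jaw yaw 79.5 tilt 1.86 q7 1.19
```

View pics/w3.png

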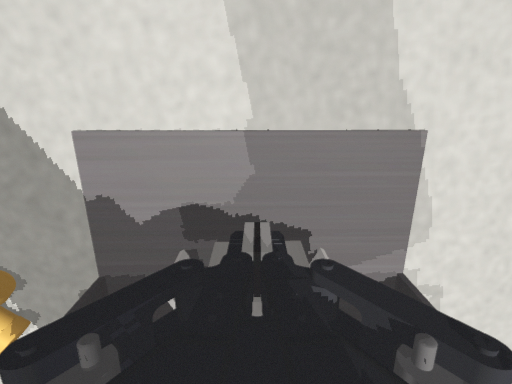

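The tin is now being pushed between the guides, with steady sliding friction of about 3 N. I'll carry on to the stop.

Emit:
move_arm --pt "0.6 0 0 0" --pt "0.6 0 0 0" --pt "0.5 0 0 0"

```text
time: 11.15
tcp_pos: [0.5408, 0.1579, 0.0431]
tool_rot: [0.711, -0.698, 0.06, -0.069]
ft_force: [-26.6, 1.8, 22.3]
gripper_width: 0.0
```

```bash
 python3 w.py .5411 .1573 .041 79.45
```

```text
t 11.15 [0.5408 0.1579 0.0431] F [-26.56   1.82  22.29] w 0.0
q [-0.68  0.34  0.41  1.91 -0.19  0.9   1.21] y [ 0.014  0.017 -1.   ]
d_tool cm [ 0.04  0.21 -0.06] spin 0.1 jaw yaw 79.5 tilt 1.27 q7 1.21
```

The force rose sharply at the expected depth, so it's against the stop. Backing off to check.

Emit:
move_arm --pt "-2 0 0 0" --pt "-3 0 0 0" --pt "-3 0 0 0" --pt "0 -2.5 0 0" --pt "0 -2.5 0 0" --pt "0 -2.5 0 0" --pt "0 0 0 0"

```text
time: 11.85
tcp_pos: [0.4688, 0.1711, 0.1243]
tool_rot: [0.712, -0.695, 0.054, -0.078]
ft_force: [-0.3, 0.0, 0.3]
gripper_width: -0.0002
```

```bash
 python3 w.py .5411 .1573 .041 79.45; python3 snap.py scene pics/s4.png 200 130 440 320; python3 snap.py top pics/t4a.png 40 120 280 300;python3 snap.py wrist pics/w4.png
```

```text
t 11.85 [0.4688 0.1711 0.1243] F [-0.26  0.01  0.32] w -0.0002
q [-0.8   0.08  0.42  2.02 -0.04  1.01  1.02] y [ 0.036  0.021 -0.999]
d_tool cm [ 7.1   8.55 -0.25] spin -0.1 jaw yaw 79.4 tilt 2.38 q7 1.02
```

View pics/w4.png

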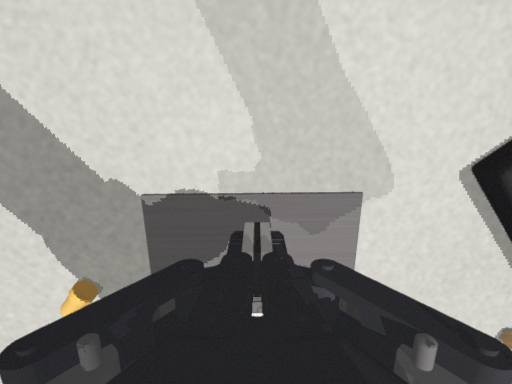

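View pics/t4a.png

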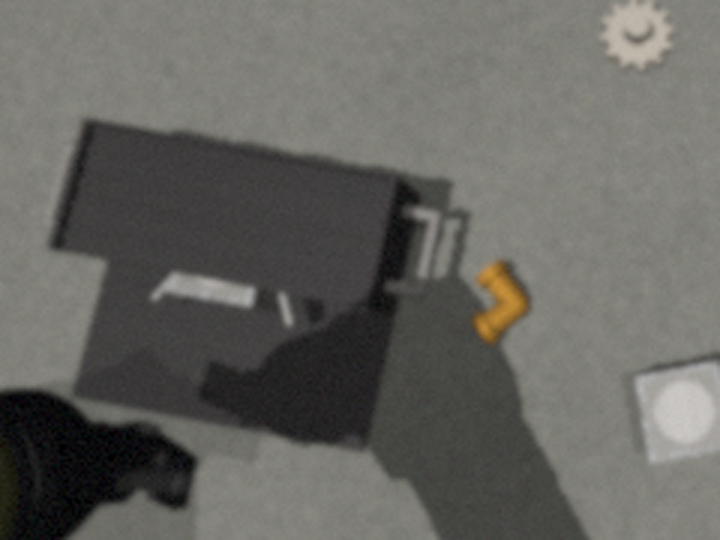

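View pics/s4.png

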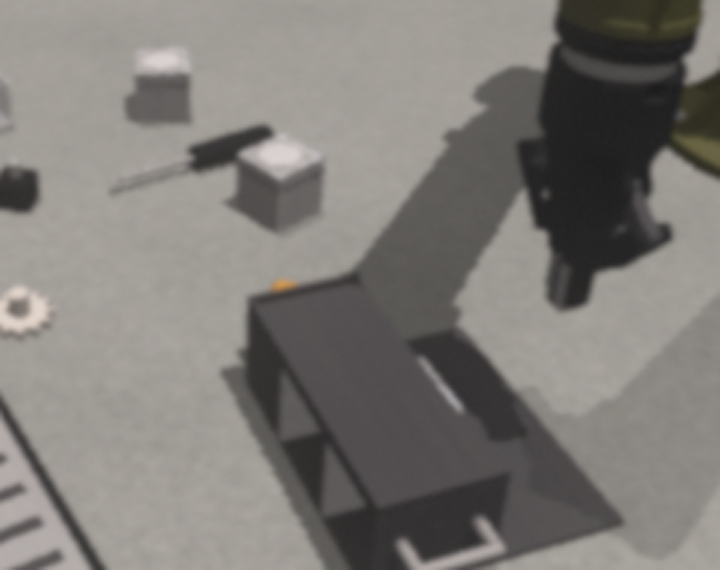

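The top view shows a strip of lid, about (160–255, 275–305) in the crop, sticking out in front of the roof. I'll measure that overhang; it should be 12 mm.

```bash
python3 - <<'E'
from rig import robot
from h import *
r=np.array([[np.cos(CY),np.sin(CY)],[-np.sin(CY),np.cos(CY)]])
c=robot.camera_info("top")
im,d=robot.grab_frame("top");P=cloud(c,d)
m=np.zeros(d.shape,bool);m[200:230,85:140]=1
# lid by colour
g=im.astype(int).sum(2);mm=m&(g>390)
q=(P[mm][:,:2]-CO)@r.T; z=P[mm][:,2]
ok=(z>.052)&(z<.066);q=q[ok];print(len(q),z[ok].mean(),"x",np.percentile(q[:,0],[1,5,50,99]),"y",np.percentile(q[:,1],[0,2,50,98,100]))
for u in range(96,122,4):
    col=P[200:232,u];print(u,[(round(float((r@(p[:2]-CO))[0])*1000),round(float(p[2])*1000)) for p in col[6:26]])
E
```

```text
162 0.05974872396735905 x [-0.05379411 -0.05333508 -0.04841442 -0.04274065] y [-0.02352349 -0.02186594  0.00290242  0.02877232  0.02999678]
96 [(-35, 73), (-37, 74), (-39, 73), (-40, 73), (-42, 72), (-44, 5), (-46, 58), (-48, 60), (-49, 60), (-51, 61), (-53, 59), (-55, 32), (-57, 28), (-59, 24), (-61, 21), (-64, 5), (-66, 2), (-68, 2), (-69, 6), (-72, 1)]
100 [(-34, 74), (-35, 74), (-37, 74), (-39, 76), (-41, 74), (-42, 60), (-44, 60), (-46, 57), (-48, 59), (-50, 60), (-52, 59), (-53, 58), (-56, 12), (-58, 9), (-60, 4), (-62, 3), (-64, 3), (-66, 4), (-68, 5), (-70, 2)]
104 [(-32, 73), (-34, 75), (-36, 73), (-38, 74), (-39, 74), (-41, 73), (-43, 62), (-45, 60), (-47, 58), (-45, 716), (-50, 60), (-52, 59), (-54, 59), (-57, 4), (-59, 4), (-61, 3), (-63, 4), (-65, 4), (-67, 3), (-68, 4)]
108 [(-31, 74), (-33, 72), (-34, 74), (-36, 74), (-38, 74), (-40, 74), (-42, 74), (-43, 59), (-45, 59), (-47, 62), (-49, 60), (-51, 61), (-53, 59), (-54, 47), (-57, 2), (-59, 4), (-61, 4), (-63, 4), (-65, 3), (-67, 4)]
112 [(-29, 74), (-31, 73), (-33, 74), (-35, 74), (-37, 75), (-38, 73), (-40, 74), (-42, 74), (-44, 62), (-46, 61), (-47, 60), (-49, 58), (-51, 62), (-53, 61), (-56, 2), (-58, 4), (-60, 5), (-62, 3), (-64, 2), (-65, 4)]
116 [(-28, 74), (-30, 72), (-32, 73), (-33, 72), (-35, 74), (-37, 73), (-39, 74), (-41, 76), (-42, 61), (-44, 61), (-46, 61), (-48, 60), (-50, 61), (-52, 58), (-53, 59), (-56, 3), (-58, 3), (-60, 6), (-62, 4), (-64, 3)]
120 [(-27, 76), (-29, 73), (-30, 74), (-32, 73), (-34, 74), (-36, 73), (-38, 75), (-39, 73), (-41, 74), (-43, 61), (-45, 58), (-47, 61), (-48, 62), (-50, 59), (-52, 59), (-54, 59), (-57, 6), (-58, 6), (-61, 3), (-62, 7)]
```

Home: the lid's front edge is at x≈-54 mm, so the centre is at ≈-27 mm, with y≈+3 mm. Now for the tin at (0.484,-0.140).

```bash
 python3 w.py .4842 -.1403 .12 100.4
```

```text
t 12.05 [0.4649 0.1698 0.1194] F [-0.84  0.14  0.41] w 0.0001
q [-0.8   0.08  0.42  2.02 -0.05  1.01  1.02] y [ 0.026  0.016 -1.   ]
d_tool cm [  7.64  -0.51 -30.12] spin -21.0 jaw yaw 79.4 tilt 1.77 q7 1.02
```

Emit:
move_arm --pt "1 -0.5 -4 0" --pt "1 -0.2 -4 0" --pt "1 0 -4 0" --pt "1 0 -4 0" --pt "1 0 -4 0" --pt "1 0 -4 0" --pt "0.8 0 -3 0" --pt "0 0 0 -7" --grip -1

```text
time: 12.85
tcp_pos: [0.4802, -0.1192, 0.1152]
tool_rot: [0.71, -0.703, 0.014, -0.027]
ft_force: [-0.3, 1.0, -0.6]
gripper_width: 0.0852
```

```bash
 python3 w.py .4842 -.1403 .10 100.4
```

```text
t 12.85 [ 0.4802 -0.1192  0.1152] F [-0.35  1.05 -0.59] w 0.0852
q [-0.45  0.11  0.69  2.03 -0.1   1.02  1.8 ] y [ 0.019  0.009 -1.   ]
d_tool cm [ 0.49  1.51 -2.1 ] spin -13.7 jaw yaw 86.7 tilt 1.2 q7 1.8
```

Emit:
move_arm --pt "0.5 0 -2.1 -7" --pt "0 1 0 -6.7" --pt "0 1 0 0" --pt "0 0 0 0"

```text
time: 13.25
tcp_pos: [0.4822, -0.144, 0.0903]
tool_rot: [0.706, -0.702, -0.07, 0.061]
ft_force: [0.9, 0.3, -0.4]
gripper_width: 0.0855
```

```bash
 python3 w.py .4842 -.1403 .038 100.4
```

```text
t 13.25 [ 0.4822 -0.144   0.0903] F [ 0.9   0.27 -0.4 ] w 0.0855
q [-0.39  0.17  0.69  2.02 -0.14  0.98  2.13] y [ 0.013  0.006 -1.   ]
d_tool cm [0.19 5.23 0.31] spin 0.2 jaw yaw 100.6 tilt 0.82 q7 2.13
```

Emit:
move_arm --pt "0.2 1.8 0.3 0" --pt "0 1.8 0 0" --pt "0 1.3 0 0" --pt "0 0 0 0"

```text
time: 13.65
tcp_pos: [0.4841, -0.1388, 0.0386]
tool_rot: [0.706, -0.703, -0.067, 0.059]
ft_force: [0.0, -0.4, -0.5]
gripper_width: 0.0852
```

```bash
 python3 w.py .4842 -.1403 .038 100.4
```

```text
t 13.65 [ 0.4841 -0.1388  0.0386] F [ 0.   -0.37 -0.47] w 0.0852
q [-0.36  0.27  0.66  2.06 -0.22  0.87  2.17] y [ 0.011  0.006 -1.   ]
d_tool cm [-0.02  0.05 -0.15] spin -0.2 jaw yaw 100.2 tilt 0.72 q7 2.17
```

Emit:
move_arm --pt "0 0 0 0" --pt "0 0 0 0" --pt "0 0 0 0" --pt "0 0 0 0" --pt "0 -1.5 0 0" --pt "0 -2 0 0" --pt "0 0 0 0" --pt "0 0 0 0" --grip 1 --grip_force 50

```text
time: 14.45
tcp_pos: [0.4839, -0.1389, 0.0778]
tool_rot: [0.706, -0.703, -0.067, 0.058]
ft_force: [-0.3, -0.1, -2.8]
gripper_width: 0.0539
```

```bash
 python3 -c "from h import *;print(car(0,-.052),car(0,.052))";python3 w.py .5963 .0931 .18 79.45
```

```text
[0.59627914 0.09307903] [0.61532086 0.19532097]
t 14.45 [ 0.4839 -0.1389  0.0778] F [-0.28 -0.12 -2.8 ] w 0.0539
q [-0.39  0.2   0.68  2.03 -0.16  0.95  2.12] y [ 0.013  0.006 -1.   ]
d_tool cm [15.28 -9.93 20.91] spin 20.7 jaw yaw 100.1 tilt 0.82 q7 2.12
```

Emit:
move_arm --pt "0 -3.5 0 0" --pt "0 -3.5 0 0" --pt "2 -2 4 0" --pt "2 0 4 3" --pt "2 0 4 3" --pt "2 0 4 3" --pt "2 0 4 3" --pt "0 0 0 4"

```text
time: 15.25
tcp_pos: [0.5603, 0.0768, 0.1695]
tool_rot: [0.709, -0.702, 0.039, -0.045]
ft_force: [-0.2, 0.1, -1.9]
gripper_width: 0.0532
```

```bash
cd .;python3 w.py .6153 .1953 .16 79.45
```

```text
t 15.25 [0.5603 0.0768 0.1695] F [-0.16  0.13 -1.87] w 0.0532
q [-0.67  0.21  0.55  1.8  -0.13  1.16  1.38] y [ 0.009  0.01  -1.   ]
d_tool cm [ 4.03  1.12 12.41] spin 3.7 jaw yaw 83.1 tilt 0.77 q7 1.38
```

Emit:
move_arm --pt "1.2 0.3 4 3.7" --pt "1.2 0.3 4 0" --pt "1.2 0.3 4 0" --pt "0 0 0 0" --pt "0 0 0 0"

```text
time: 15.75
tcp_pos: [0.615, 0.1942, 0.1553]
tool_rot: [0.706, -0.702, 0.066, -0.066]
ft_force: [-0.3, -0.1, -2.4]
gripper_width: 0.0532
```

```bash
cd .;python3 w.py .6153 .1953 .114 79.45
```

```text
t 15.75 [0.615  0.1942 0.1553] F [-0.33 -0.05 -2.42] w 0.0532
q [-0.74  0.4   0.5   1.61 -0.21  1.19  1.19] y [ 0.002  0.006 -1.   ]
d_tool cm [0.01 4.13 0.08] spin -0.1 jaw yaw 79.3 tilt 0.37 q7 1.19
```

Emit:
move_arm --pt "0 1.5 0.1 0" --pt "0 1.3 0 0" --pt "0 0.5 0 0" --pt "0 0 0 0"

```text
time: 16.15
tcp_pos: [0.613, 0.1926, 0.1171]
tool_rot: [0.705, -0.702, 0.068, -0.066]
ft_force: [-0.3, 0.8, -3.7]
gripper_width: 0.0536
```

```bash
cd .;python3 w.py .6153 .1953 .114 79.45; python3 snap.py wrist pics/w5.png; python3 tin.py 190 180 330 325 .12 .15
```

```text
t 16.15 [0.613  0.1926 0.1171] F [-0.32  0.79 -3.67] w 0.0536
q [-0.73  0.43  0.49  1.64 -0.22  1.13  1.2 ] y [-0.003  0.004 -1.   ]
d_tool cm [0.17 0.31 0.31] spin -0.3 jaw yaw 79.1 tilt 0.3 q7 1.2
14731 0.1348941010148454 ((610.6600952148438, 194.46554565429688), (64.24024200439453, 52.35158920288086), 79.38603210449219) carrier [-0.00442536  0.05030568]
```

View pics/w5.png

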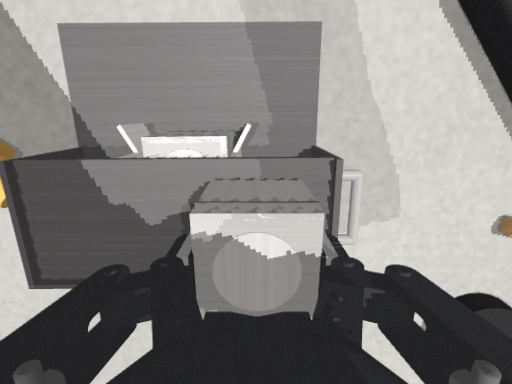

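Emit:
move_arm --pt "0.1 0.3 0.2 0" --pt "0 0.3 0 0" --pt "0 0 0 0"

```text
time: 16.5
tcp_pos: [0.6157, 0.194, 0.1147]
tool_rot: [0.706, -0.701, 0.068, -0.067]
ft_force: [0.6, 0.2, -2.5]
gripper_width: 0.0532
```

```bash
cd .;python3 w.py .6153 .1953 .114 79.45; python3 snap.py wrist pics/w6.png; python3 tin.py 190 180 330 325 .12 .15
```

```text
t 16.5 [0.6157 0.194  0.1147] F [ 0.6   0.18 -2.49] w 0.0532
q [-0.73  0.44  0.49  1.64 -0.23  1.12  1.2 ] y [-0.     0.007 -1.   ]
d_tool cm [-0.06  0.07  0.12] spin -0.4 jaw yaw 79.0 tilt 0.39 q7 1.2
14517 0.1322495380170041 ((613.4139404296875, 196.35972595214844), (63.39271926879883, 52.96580505371094), 80.00575256347656) carrier [-0.00206488  0.05267206]
```

Emit:
move_arm --pt "0 0.3 0 0" --pt "0 0.2 0 0"

```text
time: 16.75
tcp_pos: [0.6163, 0.1941, 0.1139]
tool_rot: [0.707, -0.701, 0.067, -0.068]
ft_force: [-6.4, -1.4, 10.4]
gripper_width: 0.0532
```

Emit:
move_arm --pt "0 0 0 0" --pt "0 0 0 0" --pt "0 0 0 0" --grip -0.6

```text
time: 17.05
tcp_pos: [0.6178, 0.1945, 0.1154]
tool_rot: [0.707, -0.7, 0.066, -0.069]
ft_force: [0.5, -0.3, -0.2]
gripper_width: 0.0686
```

Emit:
move_arm --pt "0 -2 0 0" --pt "0 -2.5 0 0" --pt "0 -2.5 0 0" --pt "0 0 0 0"

```text
time: 17.45
tcp_pos: [0.6173, 0.1937, 0.1859]
tool_rot: [0.707, -0.701, 0.067, -0.069]
ft_force: [-0.2, 0.2, 0.5]
gripper_width: 0.0689
```

```bash
cd .;python3 w.py .4875 -.3535 .18 64.9; python3 snap.py wrist pics/w7.png; python3 tin.py 190 180 330 325 .12 .15
```

```text
t 17.45 [0.6173 0.1937 0.1859] F [-0.23  0.2   0.48] w 0.0689
q [-0.74  0.37  0.51  1.57 -0.2   1.24  1.18] y [ 0.004  0.008 -1.   ]
d_tool cm [ -2.34   0.08 -56.2 ] spin 14.1 jaw yaw 79.0 tilt 0.52 q7 1.18
5383 0.12895496210339508 ((616.4711303710938, 194.40744018554688), (54.20917892456055, 49.70125198364258), 78.72653198242188) carrier [0.00129808 0.05131252]
```

View pics/w7.png

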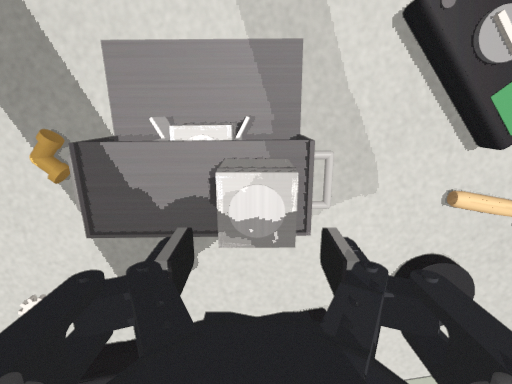

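The first light tin stands on the deck (image (257,205)) at about (1, 51) mm in the carrier frame. Now the last one.

Emit:
move_arm --pt "-0.2 0 -4.7 0" --pt "-0.2 0 -4.7 0" --pt "-0.2 0 -4.7 0" --pt "-0.2 0 -4.7 0" --pt "-0.2 0 -4.7 0" --pt "-0.2 0 -4.7 0" --pt "-0.2 0 -4.7 0" --pt "-0.2 0 -4.7 0" --grip -1

```text
time: 18.3
tcp_pos: [0.5257, -0.1735, 0.1697]
tool_rot: [0.708, -0.701, 0.064, -0.057]
ft_force: [0.2, 0.8, 0.2]
gripper_width: 0.0853
```

```bash
cd .;python3 w.py .4875 -.3535 .18 64.9
```

```text
t 18.3 [ 0.5257 -0.1735  0.1697] F [0.18 0.79 0.18] w 0.0853
q [-0.35  0.21  0.71  1.81 -0.16  1.18  1.81] y [-0.009  0.01  -1.   ]
d_tool cm [ -0.71  -1.17 -18.38] spin 15.3 jaw yaw 80.2 tilt 0.76 q7 1.81
```

Emit:
move_arm --pt "-0.2 -0.3 -4.5 0" --pt "-0.2 -0.3 -4.5 0" --pt "-0.2 0 -4.5 0" --pt "-0.1 0 -4 0" --pt "0 0 0 7.5" --pt "0 1 0 7.5" --pt "0 0 0 0"

```text
time: 19.0
tcp_pos: [0.4763, -0.3603, 0.156]
tool_rot: [0.69, -0.688, 0.168, -0.153]
ft_force: [-0.2, -0.2, 0.2]
gripper_width: 0.0851
```

```bash
cd .;python3 w.py .4875 -.3535 .04 64.9; python3 snap.py wrist pics/w8.png; python3 tin.py 150 130 380 350 .05 .065
```

```text
t 19.0 [ 0.4763 -0.3603  0.156 ] F [-0.16 -0.23  0.22] w 0.0851
q [-0.08  0.37  0.84  1.72 -0.29  1.2   1.95] y [-0.02   0.007 -1.   ]
d_tool cm [ 0.95 11.58  1.13] spin -1.1 jaw yaw 63.8 tilt 1.23 q7 1.95
4015 0.05765900890923506 ((487.7303161621094, -354.301513671875), (54.131675720214844, 54.78623962402344), 64.9207763671875) carrier [-0.02480138 -0.51169239]
```

View pics/w8.png

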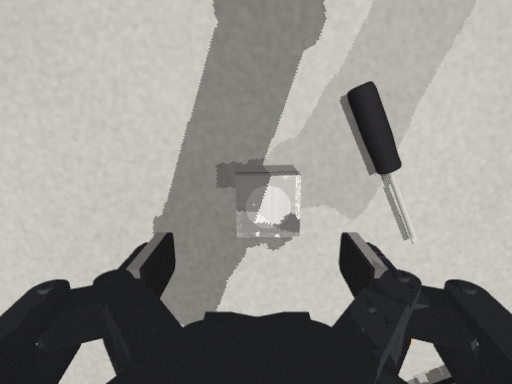

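The tin is centred at (268,205), and its measured position (0.4877,-0.3543) and yaw of 64.9° agree with the first look.

Emit:
move_arm --pt "0.9 1.5 1.1 -1" --pt "0 2.5 0 0" --pt "0 2.5 0 0" --pt "0 1 0 0" --pt "0 0 0 0"

```text
time: 19.55
tcp_pos: [0.4916, -0.3503, 0.0793]
tool_rot: [0.693, -0.69, 0.152, -0.139]
ft_force: [-0.8, 0.2, 0.8]
gripper_width: 0.0853
```

```bash
cd .;python3 w.py .4876 -.354 .039 64.9
```

```text
t 19.55 [ 0.4916 -0.3503  0.0793] F [-0.76  0.16  0.83] w 0.0853
q [-0.05  0.47  0.77  1.77 -0.36  1.07  2.01] y [-0.017  0.008 -1.   ]
d_tool cm [-0.14  4.04 -0.5 ] spin 1.3 jaw yaw 66.2 tilt 1.09 q7 2.01
```

Emit:
move_arm --pt "-0.2 1.4 -0.5 1.3" --pt "0 1.4 0 0" --pt "0 1.2 0 0" --pt "0 0 0 0"

```text
time: 19.95
tcp_pos: [0.4882, -0.3545, 0.0385]
tool_rot: [0.692, -0.689, 0.159, -0.148]
ft_force: [-0.3, 0.8, 0.1]
gripper_width: 0.0854
```

```bash
cd .;python3 w.py .4876 -.354 .039 64.9
```

```text
t 19.95 [ 0.4882 -0.3545  0.0385] F [-0.25  0.76  0.09] w 0.0854
q [-0.01  0.52  0.75  1.8  -0.41  1.    2.03] y [-0.014  0.007 -1.   ]
d_tool cm [-0.08 -0.05  0.02] spin 0.1 jaw yaw 65.0 tilt 0.88 q7 2.03
```

Emit:
move_arm --pt "0 0 0 0" --pt "0 0 0 0" --pt "0 0 0 0" --pt "0 0 0 0" --pt "0 -1.5 0 0" --pt "0 -2.5 0 0" --pt "0 -3 0 0" --pt "0 -3 0 0" --grip 1

```text
time: 20.75
tcp_pos: [0.4869, -0.3534, 0.14]
tool_rot: [0.692, -0.688, 0.162, -0.145]
ft_force: [-0.7, -0.9, -1.8]
gripper_width: 0.0535
```

```bash
cd .;python3 w.py .5963 .0931 .17 79.45
```

```text
t 20.75 [ 0.4869 -0.3534  0.14  ] F [-0.74 -0.9  -1.82] w 0.0535
q [-0.08  0.4   0.82  1.72 -0.31  1.18  1.96] y [-0.022  0.011 -1.   ]
d_tool cm [-9.1  -2.76 45.08] spin -14.5 jaw yaw 64.9 tilt 1.39 q7 1.96
```

Emit:
move_arm --pt "-0.9 -1.5 4.5 0" --pt "-0.9 -1 4.5 0" --pt "-0.9 -1 4.5 0" --pt "-0.9 -0.5 4.5 0" --pt "-0.9 0 4.5 0" --pt "-0.9 0 4.5 0" --pt "-0.9 0 4.5 -4" --pt "0 0 0 -6"

```text
time: 21.55
tcp_pos: [0.5699, -0.0366, 0.1974]
tool_rot: [0.703, -0.698, 0.096, -0.094]
ft_force: [0.6, 2.4, -2.7]
gripper_width: 0.0532
```

```bash
cd .;python3 w.py .5963 .0931 .155 79.45
```

```text
t 21.55 [ 0.5699 -0.0366  0.1974] F [ 0.57  2.42 -2.72] w 0.0532
q [-0.59  0.22  0.7   1.75 -0.16  1.23  1.45] y [-0.003  0.008 -1.   ]
d_tool cm [-0.89  4.34 13.18] spin -4.9 jaw yaw 74.5 tilt 0.49 q7 1.45
```

Emit:
move_arm --pt "-0.3 0.5 4 -4.9" --pt "0 0.5 4 0" --pt "0 0.5 4 0" --pt "0 1 0.5 0" --pt "0 0 0 0"

```text
time: 22.05
tcp_pos: [0.5938, 0.0912, 0.1782]
tool_rot: [0.708, -0.701, 0.062, -0.063]
ft_force: [-0.5, -0.9, -2.4]
gripper_width: 0.0538
```

```bash
cd .;python3 w.py .5963 .0931 .114 79.45
```

```text
t 22.05 [0.5938 0.0912 0.1782] F [-0.47 -0.86 -2.39] w 0.0538
q [-0.7   0.29  0.61  1.7  -0.19  1.2   1.35] y [ 0.003  0.009 -1.   ]
d_tool cm [0.21 6.42 0.17] spin 0.4 jaw yaw 79.8 tilt 0.54 q7 1.35
```

Emit:
move_arm --pt "0.2 1.8 0.1 0.4" --pt "0 1.8 0 0" --pt "0 1.5 0 0" --pt "0 0.6 0 0" --pt "0 0 0 0"

```text
time: 22.55
tcp_pos: [0.5975, 0.0882, 0.124]
tool_rot: [0.707, -0.701, 0.065, -0.069]
ft_force: [-1.0, -0.2, -2.4]
gripper_width: 0.0534
```

```bash
cd .;python3 w.py .5963 .0931 .114 79.45; python3 snap.py wrist pics/w9.png; python3 tin.py 190 180 330 325 .12 .15
```

```text
t 22.55 [0.5975 0.0882 0.124 ] F [-0.97 -0.17 -2.39] w 0.0534
q [-0.68  0.35  0.6   1.75 -0.23  1.1   1.37] y [ 0.007  0.009 -1.   ]
d_tool cm [-0.21  1.01  0.45] spin -0.3 jaw yaw 79.2 tilt 0.67 q7 1.37
15209 0.14225523600448314 ((594.497314453125, 91.04963684082031), (68.84906005859375, 51.407447814941406), 78.92697143554688) carrier [-0.00138013 -0.05432133]
```

View pics/w9.png

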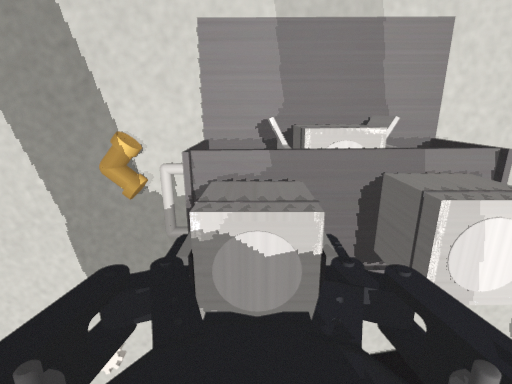

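The finger has clear room beside the first tin. The lid is at 0.142, so there are about 11 mm left to lower.

Emit:
move_arm --pt "-0.1 0.5 0.3 0" --pt "0 0.4 0 0" --pt "0 0.3 0 0" --pt "0 0 0 0"

```text
time: 23.0
tcp_pos: [0.5991, 0.0914, 0.1141]
tool_rot: [0.708, -0.7, 0.063, -0.071]
ft_force: [0.5, 0.2, -2.5]
gripper_width: 0.0536
```

```bash
cd .;python3 w.py .5963 .0931 .114 79.45; python3 snap.py wrist pics/w10.png; python3 tin.py 190 180 330 325 .12 .15
```

```text
t 23.0 [0.5991 0.0914 0.1141] F [ 0.51  0.17 -2.47] w 0.0536
q [-0.68  0.36  0.59  1.76 -0.24  1.08  1.37] y [ 0.012  0.01  -1.   ]
d_tool cm [-0.3   0.01  0.12] spin -0.3 jaw yaw 79.1 tilt 0.91 q7 1.37
14447 0.13207259994313447 ((595.91748046875, 93.92408752441406), (63.373600006103516, 51.5427360534668), 79.00965881347656) carrier [-0.00051027 -0.05123545]
```

Emit:
move_arm --pt "0 0.3 0 0" --pt "0 0.2 0 0"

```text
time: 23.25
tcp_pos: [0.5999, 0.0913, 0.1134]
tool_rot: [0.709, -0.699, 0.063, -0.071]
ft_force: [-6.7, 0.1, 12.0]
gripper_width: 0.0536
```

Emit:
move_arm --pt "0 0 0 0" --pt "0 0 0 0" --pt "0 0 0 0" --grip -0.6

```text
time: 23.55
tcp_pos: [0.6013, 0.0916, 0.1151]
tool_rot: [0.709, -0.699, 0.062, -0.072]
ft_force: [0.1, 0.8, -0.1]
gripper_width: 0.0686
```

Emit:
move_arm --pt "0 -2 0 0" --pt "0 -2.5 0 0" --pt "0 -2.5 0 0" --pt "0 -2.5 0 0" --pt "0 0 0 0"

```text
time: 24.05
tcp_pos: [0.5993, 0.0903, 0.2117]
tool_rot: [0.709, -0.699, 0.063, -0.072]
ft_force: [-0.2, -0.3, -0.3]
gripper_width: 0.0681
```

```bash
cd .;python3 w.py .45 .09 .2 79.45; python3 snap.py wrist pics/w11.png; python3 tin.py 190 150 330 325 .12 .15
```

```text
t 24.05 [0.5993 0.0903 0.2117] F [-0.19 -0.3  -0.32] w 0.0681
q [-0.71  0.27  0.62  1.66 -0.17  1.25  1.33] y [ 0.014  0.012 -1.   ]
d_tool cm [-14.67   0.96  -2.87] spin -0.3 jaw yaw 79.1 tilt 1.05 q7 1.33
4832 0.12902780520325047 ((598.309326171875, 92.40199279785156), (54.22114944458008, 54.87692642211914), 79.14639282226562) carrier [ 0.00211983 -0.05229388]
```

View pics/w11.png

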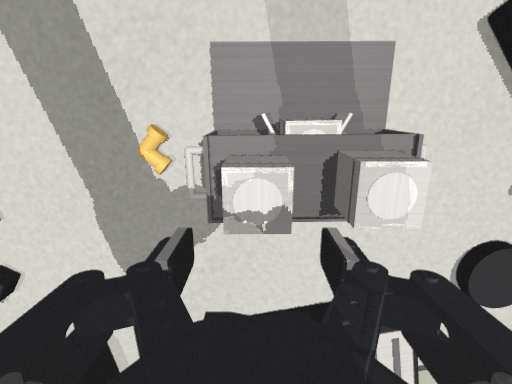

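Both light tins stand on the deck, at (257,195) and (390,195), with the heavy tin's lid still showing at (313,127). I'll move clear and take a last look from the top camera.

Emit:
move_arm --pt "-1 -2 -4 0" --pt "-1 -1 -4 0" --pt "-1 0 -4 0" --pt "-1 0 -4 0" --pt "-1 0 -4 0" --pt "0 0 0 0" --pt "0 0 0 0"

```text
time: 24.8
tcp_pos: [0.5053, -0.1008, 0.2293]
tool_rot: [0.708, -0.701, 0.065, -0.065]
ft_force: [0.3, 0.1, -0.0]
gripper_width: 0.0681
```

```bash
python3 snap.py top pics/t12.png; python3 - <<'E'
from rig import robot
from h import *
r=np.array([[np.cos(CY),np.sin(CY)],[-np.sin(CY),np.cos(CY)]])
c=robot.camera_info("top");d=np.load("d.npy");im=np.load("im.npy");P=cloud(c,d);z=P[...,2]
q=(P[...,:2]-CO)@r.T
for s in (1,-1):
    m=(z>.122)&(z<.138)&(abs(q[...,0])<.06)&(s*q[...,1]>0.01)&(s*q[...,1]<.1)
    p=q[m];print("deck tin",len(p),np.median(z[m]),cv2.minAreaRect((p*1000).astype(np.float32)))
m=(z>.053)&(z<.066)&(im.astype(int).sum(2)>390)&(q[...,0]>-.07)&(q[...,0]<-.035)&(abs(q[...,1])<.03)
print("bay tin",m.sum(),np.percentile(q[m][:,0],[2,98]),np.percentile(q[m][:,1],[2,98]),z[m].mean())
for t in ["screwdriver","valve","elbow","gear"]:
    f=robot.search_frame("top",t);print(t,f[0]["xy"] if f else None)
o=robot.get_obs();print(o["time"],o["tcp_pos"],o["ft_force"])
E
```

```text
deck tin 1063 0.12993196008629004 ((0.31683921813964844, 51.89621353149414), (56.5028190612793, 53.99338150024414), 89.6121826171875)
deck tin 542 0.12992989436520042 ((3.702301025390625, -42.520957946777344), (35.17139434814453, 53.85502624511719), 89.13624572753906)
bay tin 176 [-0.05392546 -0.04238366] [-0.01998495  0.02829427] 0.05989849961268705
screwdriver None
valve [326.3, 157.7]
elbow [97.4, 222.6]
gear [250.1, 132.4]
25.05 [ 0.50638848 -0.0994319   0.22988029] [-0.6262843   0.23450227 -1.21733206]
```

View pics/t12.png

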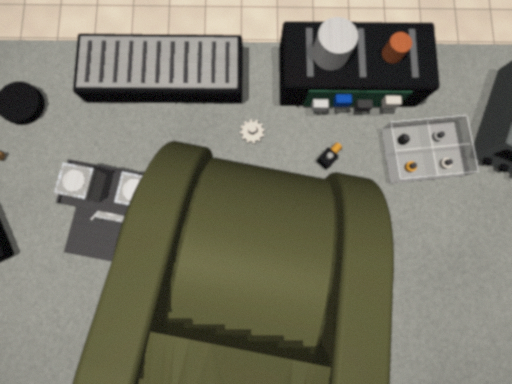

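```bash
python3 -c "
from rig import robot
print(robot.finish_job())"
```

```text
the job is handed in; nothing more can be done
None
```

The heaviest tin is home in the lower bay and the two lighter ones stand side by side on the upper deck. I handed the job in at about 25 s of the 72 s allowed.

- **Heaviest tin:** the first one I lifted pulled about 7.1 N (roughly 0.72 kg), which only the heavy tin can. I stood it on the apron and pushed until the force jumped to about 27 N at the stop. Its centre is at about x = -27 mm and y = +3 mm in the carrier frame, and it was still there in the last picture.
- **Lighter tins:** the other two pulled about 2–2.8 N as I carried them to the deck. They stand upright at about (0, +52) mm and (+2, -52) mm from the deck's centre.
- **Last checks:**
  - The arm was hanging clear of everything when I handed in.
  - In the last top picture the arm hid part of the second deck tin, so that tin's position comes from the wrist camera.
  - The gear and valve were where they started.
  - The arm hid the screwdriver, which was not detected, and the elbow, which was reported at a wrong spot on the carrier. Both looked undisturbed in earlier wrist pictures: the elbow just after the last tin was placed, the screwdriver just before that tin was lifted. The arm never came near either.

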